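Square a moulded cover on the checking plate and trigger the scanner

ROBOT

A 7-joint arm with a two-finger parallel gripper is mounted at the origin on the work surface. World frame = base frame: x ahead of the robot, y to its left, z up, the work surface at z = 0. Lengths are in m, angles in rad, forces in N, time in s.
With the tool pointing down it reaches from about 0.4 to 0.85 m from the base axis. Payload 10.4 kg.
Tool frame: the origin (TCP) lies between the finger pads, 19 mm behind the fingertips; this is the grasp point; z points along the fingers, y is the line along which they close (so a half turn about z gives the same grasp; the last joint's range is limited). The gripper opens to 87 mm and grips with 3 to 60 N. Pads are 19 mm wide; open, the fingers measure 117 mm over their backs; the gripper's body (75 mm by 190 mm) begins 51 mm behind the grasp point.
Start: joints at [1.109, 0.332, -0.065, 1.46, 0.022, 1.35, -0.088], TCP at [0.266, -0.566, 0.241] pointing down, gripper open.
Joint ranges: [-2.6, 2.6], [-0.5, 2.12], [-1.47, 1.34], [0.16, 2.42], [-1.27, 4.41], [0.06, 2.06], [-2.6, 2.6]. Speed limits (rad/s): [2.22, 2.22, 2.79, 2.79, 3.14, 3.14, 3.14].

INTERFACE

Orientations are given as a unit quaternion [x, y, z, w].
In Python, from bench import r gives the robot as it stands.
- The arm moves only by the tool play_rows, never from a script. Its arguments are lists of equal length, an entry for each row: "claw": the closure, from 0 (fully open) to 1 (shut); "delta_pos": the shift along the tool's x, y, z scaled (see below), a list of three; "delta_rot": the turn, a rotation vector about the tool's x, y, z scaled (see below), a list of three. A call has 1 to 8 rows; each row shifts and turns the commanded pose from where the row before left it, along the tool's axes as they then stand; what a row does not reach is not made up. The controller multiplies each number of a shift by 200 mm and each number of a turn by pi rad. A row lasts 1/10 s, in which the tool goes at most 50 mm and 8.59 degrees, less where a joint would pass 70% of its speed; a pose out of reach is approached as far as the arm can. A call with a number of a shift or a turn outside -1 to 1 is refused whole. A call with a gripper value outside its range is refused whole. The fingers move at their own pace and stop on an object; "squeeze" is the grip in N (left out, the last holds). Time passes only in rows, so rows that do not move let the fingers close. It gives the time, the measured TCP pose, the force, the opening and the grip force at its end, in the units of the state.
- r.read_state(): the state, without advancing time (a new reading comes with each control period).
- r.camera(name): name is "side" or "top"; returns a dict with "pixels" (480x640x3 uint8, red, green, blue), "camera_matrix" (3x3 intrinsics, pixels), "D" ([k1, k2, p1, p2, k3] as OpenCV has them; the pictures are not rectified), "cam_to_world" (4x4, takes a point from camera to world coordinates). Camera axes: x right, y up, looking along -z (the intrinsics and any distortion apply to the point x, -y, -z); pixel columns grow to the right and rows downward; lengths in m; the calibration is good to about 2 mm. A picture is of the moment at which its call begins. There is no depth.
- r.close_job(): hands the job in; it is judged then, once.
The state is a dict: "time": time; "joint_positions": joint angles; "joint_vel": joint speeds; "joint_torque": joint torques, N m; "ee_pos": TCP position; "eef_rot": TCP orientation; "ft_force": force on the tool from outside, world axes, zero at the start; "torque": the same for the moment, N m; "width": finger opening in m; "grip_force": force on a finger pad.
Only numpy, scipy, OpenCV 4.12 (cv2) and the standard library are available. Lean on these libraries where they do the work, as an engineer would, in place of code of your own. Each camera call takes 0.05 s, during which the arm holds its last target. There are 200 camera calls.

TASK

Put the long moulded cover, ridge up, on the metal checking plate and push it fully home into the fence corner, its long side flat against the long fence and one end flat against the short fence. Then, with the cover still sitting square, squeeze the trigger of the clamped scanner fully and let it go. Leave everything else on the bench where it is.

Things in the scene. Friction and masses are not known exactly. Their poses are not given: they have to be found in the camera images.
- cover: The LONG moulded cover, dark grey plastic, 240 g, loose: a slab 90 mm (its x) by 150 mm (its y), 24 mm high, with a raised ridge centred on top, 34 mm wide (x), 100 mm long (y), from 24 to 45 mm above the underside: grip it across the ridge. Paper code label on both ends; either end may go to the short fence. Origin: centre of the underside, z up.
- fixture: Fixed aluminium checking plate, 200 mm (x) by 240 mm (y), 8 mm thick, with two dark steel fences 20 mm high on its top: the long one along its +x edge (220 mm, parallel to y), the short one along its +y edge (165 mm, parallel to x). Its -x and -y sides are open. Origin: centre of the underside. Fence inner faces at x = +85 mm and y = +105 mm.
- corner (a point): The inner corner of the two fences at the level of the plate's top; axes as the plate's: the long fence's inner face is its plane x = 0, the short fence's is y = 0, the free plate lies towards -x and -y. A long cover fully home has its origin at x = -45 mm, y = -75 mm, z = 0 here.
- scanner: Grey hand scanner lying on its side in a fixed steel bench clamp by the plate's open -y end. Origin: under the clamp. Barrel 50 mm thick along its y, pointing to +y at the plate; axis 78 mm above the bench, highest point 107 mm. Grip level towards -x: x = -17 to -130 mm, y = -31 to -3 mm, 34 mm high, centred 78 mm above the bench, free above and below.
- squeeze_point (a point): Where to put the TCP for the squeeze, tool down, fingers closing along this point's y: 77 mm from the scanner's origin towards -x, 78 mm above the bench, midway between the grip's back (24 mm to -y) and the squeezed trigger (23 mm to +y). Axes as the scanner's. Trigger and grip together are 60 mm across here at rest, 47 mm squeezed.
- trigger (a joint): Black trigger paddle of the scanner, 60 mm long, 10 mm thick, 22 mm high, in front (+y) of the grip, hinged about the vertical at its barrel end, sprung outward: 0 rad at rest, 0.28 rad fully squeezed towards the grip; about 9 N at the squeeze point.
- square_cover: Another moulding, not to be moved: 90 by 90 mm, 24 mm high, same plastic and ridge (34 by 40 mm, 45 mm high). Origin: centre of the underside.
- round_cover: Round moulding, not to be moved: 100 mm across, 36 mm high. Origin: centre of the underside.
- tape: Cardboard tape core lying flat, not to be moved: 100 mm across, 25 mm high. Origin: centre of the underside.
- spray_can: White spray can standing, not to be moved: 64 mm across, 170 mm high. Origin: centre of the underside.
- screwdriver: Screwdriver lying flat, not to be moved: 190 mm long. Origin: underside, near its middle.
- mug: White mug, not to be moved: 80 mm across, 90 mm high, handle at its +y. Origin: centre of the underside.
There are look-alikes about, which are no part of the job. What is shaped like the cover but red is not meant.

How it is judged:
On the way, in this order (a step that is already met when the one before it is completed fails the run):
1. the long cover lies ridge up on the plate, flush in the fence corner (x of cover in the frame of corner between -0.0475 and -0.0425 m and y of cover in the frame of corner between -0.0775 and -0.0725 m and z of cover in the frame of corner between -0.004 and 0.004 m and angle between cover's own z axis and vertical below 0.05 rad and angle between the y axis of cover and the y axis of corner, either way round below 0.025 rad), for 0.2 s.
2. the trigger is squeezed fully while the cover sits flush (all of step 1 and value of joint trigger above 0.22 rad), for 0.1 s.
At the end, for the whole second after the job is handed in: The long cover lies ridge up on the plate, at rest, within 2.5 mm of fully home against both fences and within 0.025 rad of square, and the trigger is back out (below 0.05 rad) after having been squeezed beyond 0.22 rad (all of step 1 and value of joint trigger below 0.05 rad and linear speed of cover below 0.01 m/s); the robot touches nothing.
It fails at once if another loose thing on the bench is moved more than 25 mm (distance of any of square_cover, round_cover, tape, spray_can, screwdriver, mug from where it was at the start of the episode above 0.025 m).
It also fails if it takes over 72 s, if anything falls off the work surface, if the arm or the gripper's body presses on something with over 40 N, if the wrist force passes 120 N, or if a joint passes its speed limit or range.

## Working session

There is one attempt and no reset: what is moved stays moved. The work goes in short steps, Python scripts to look and compute and a tool call to move; the robot and the scene stay as the last step left them, time stands still between calls to the robot, and variables do not carry over. Pictures are saved under pics/ and viewed, at most 10 in all, crops included, and the job is handed in when it is done.

Besides the shell and the picture viewer there is one more tool, called after "Call:" as name(argument=value, ...) on one line, values as JSON. play_rows: Moves the arm, as the interface text tells. Shifts and turns lie within -1 to 1; 1 stands for 200 mm of shift or pi rad of turn. Its arguments: {"type":"object","properties":{"claw":{"type":"array"},"delta_pos":{"type":"array"},"delta_rot":{"type":"array"},"squeeze":{"type":"number"}},"required":["claw","delta_pos","delta_rot"]}

```bash
mkdir -p pics; python3 - <<'E'
from bench import r
import cv2,pickle
d={}
for n in("top","side"):
    c=r.camera(n);d[n]=c;cv2.imwrite(f"pics/{n}0.png",c["pixels"][:,:,::-1]);print(n,c["camera_matrix"],c["D"],c["cam_to_world"])
pickle.dump(d,open("c0.pkl","wb"))
s=r.read_state();print({k:s[k] for k in("time","ee_pos","eef_rot","width","ft_force")})
E
```

```text
top [[539.68475988   0.         322.23276959]
 [  0.         539.68475988 238.93320974]
 [  0.           0.           1.        ]] [-0.08376307  0.          0.          0.          0.        ] [[ 0.00972186  0.99698727 -0.07695364  0.41226923]
 [-0.99995003  0.00951383 -0.00306949 -0.00531428]
 [-0.00232812  0.07697964  0.99702995  1.35319259]
 [ 0.          0.          0.          1.        ]]
side [[587.91034591   0.         316.5597407 ]
 [  0.         587.91034591 235.90466044]
 [  0.           0.           1.        ]] [-0.03646987  0.          0.          0.          0.        ] [[-0.98458722  0.12151964 -0.12578148  0.32520903]
 [-0.1744713  -0.63246742  0.75468187  1.21311244]
 [ 0.01215598  0.76499538  0.64392103  1.10018789]
 [ 0.          0.          0.          1.        ]]
{'time': 0.1, 'ee_pos': array([ 0.2654315 , -0.56550179,  0.24053702]), 'eef_rot': array([ 9.76020026e-01,  2.17679841e-01, -1.42927423e-04, -6.11983872e-04]), 'width': 0.08702125172765325, 'ft_force': array([ 0.07108479, -0.04738933,  0.80901085])}
```

View pics/top0.png

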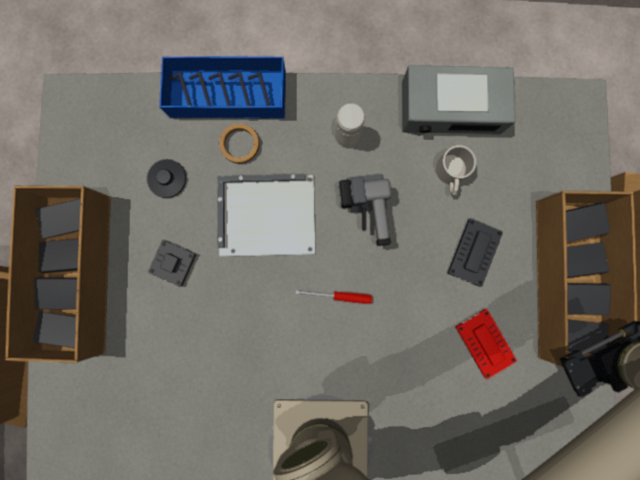

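View pics/side0.png

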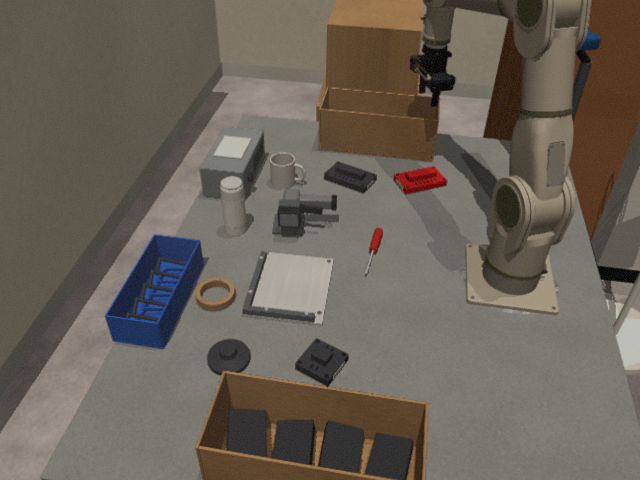

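The top view shows the plate at cols 218–315, rows 175–256, with the long fence along its top edge (+x) and the short fence on the left (+y). The dark long cover is near (475,252) and the red look-alike near (486,343). The scanner is at (370,195) with its grip pointing down to (384,240) and its trigger at (364,215).

```bash
cat > h.py <<'E'
import numpy as np,cv2
def world(c,px,z):
    px=np.asarray(px,float).reshape(-1,1,2)
    u=cv2.undistortPoints(px,c["camera_matrix"],c["D"]).reshape(-1,2)
    T=c["cam_to_world"];d=np.c_[u[:,0],-u[:,1],-np.ones(len(u))]@T[:3,:3].T
    o=T[:3,3];return o+d*((np.asarray(z)-o[2])/d[:,2])[:,None]
def pix(c,P):
    T=c["cam_to_world"];q=(np.asarray(P,float).reshape(-1,3)-T[:3,3])@T[:3,:3]
    q=q*[1,-1,-1];return cv2.projectPoints(q.reshape(-1,1,3),np.zeros(3),np.zeros(3),c["camera_matrix"],c["D"])[0].reshape(-1,2)
def blob(mask,box):
    x0,y0,x1,y1=box;m=np.zeros(mask.shape,np.uint8);m[y0:y1,x0:x1]=mask[y0:y1,x0:x1]
    cs=cv2.findContours(m,cv2.RETR_EXTERNAL,cv2.CHAIN_APPROX_NONE)[0]
    return max(cs,key=cv2.contourArea)
def rect(P):
    (c,s,a)=cv2.minAreaRect((P[:,:2]*1000).astype(np.float32))
    b=cv2.boxPoints((c,s,a));e=[b[1]-b[0],b[2]-b[1]];l=max(e,key=np.linalg.norm)
    return np.round(c,1),np.round(s,1),round(float(np.degrees(np.arctan2(l[1],l[0])))%180,2)
E
python3 - <<'E'
from h import *
import pickle
d=pickle.load(open("c0.pkl","rb"));c=d["top"];g=cv2.cvtColor(c["pixels"],cv2.COLOR_RGB2GRAY)
p=blob((g>165)*np.uint8(1),(205,165,325,265));print("plate",rect(world(c,p,.008)),cv2.boundingRect(p))
for t in(55,65,75):
  p=blob((g<t)*np.uint8(1),(435,205,515,295));print("cover",t,rect(world(c,p,.024)),rect(world(c,p,.0)),cv2.contourArea(p))
print(g[175:182,250],g[230,225:235],g[252,440:455])
a=cv2.resize(c["pixels"][165:265,330:410],None,fx=5,fy=5,interpolation=cv2.INTER_CUBIC)
b=cv2.resize(c["pixels"][210:310,435:515],None,fx=5,fy=5,interpolation=cv2.INTER_CUBIC)
cv2.imwrite("pics/z1.png",np.clip(np.hstack([a,b])[:,:,::-1]*1.5,0,255))
E
```

```text
plate (array([567.6, 140.4]), array([181.7, 239. ]), 91.9) (219, 182, 96, 74)
cover 55 (array([ 489.3, -371.5]), array([ 38.5, 105.5]), 176.51) (array([ 490.6, -378.1]), array([ 39.2, 107.4]), 176.51) 122.5
cover 65 (array([ 486., -379.]), array([ 91.5, 147.8]), 157.63) (array([ 487.3, -385.7]), array([ 93.1, 150.4]), 157.63) 1857.0
cover 75 (array([ 486. , -379.2]), array([ 93.3, 149. ]), 157.89) (array([ 487.3, -386. ]), array([ 95. , 151.7]), 157.89) 2108.0
[98 90 88 90 88 71 83] [107 140 182 189 189 188 189 188 188 188] [122 123 124 125 125 127 129 128 127 126 126 127 128 120  97][ WARN:0@0.074] global loadsave.cpp:1063 imwrite_ Unsupported depth image for selected encoder is fallbacked to CV_8U.
```

View pics/z1.png

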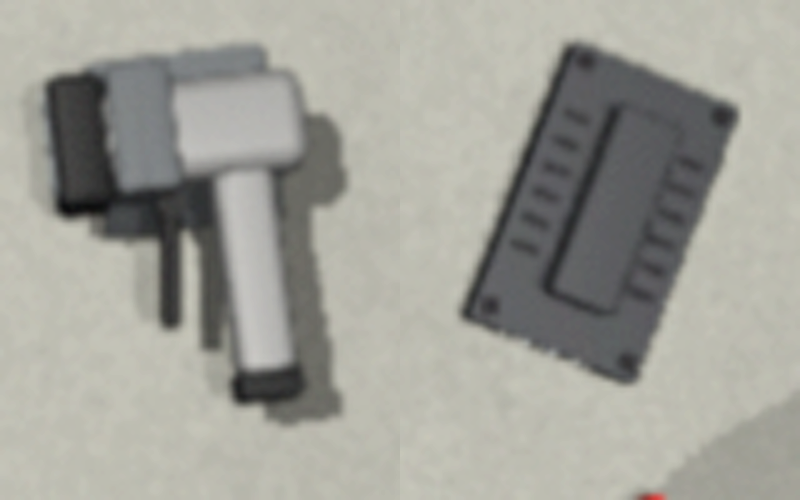

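The crop shows the scanner's light grip from about (378,200) to (384,246), with the black trigger paddle at (364,218), yawed a few degrees. On the right is the cover, ridge up, with corners at about (449,273), (550→463-ish,219), (582,233) and (562,286) in full-image terms. Now line fits.

```bash
python3 - <<'E'
from h import *
import pickle
d=pickle.load(open("c0.pkl","rb"));c=d["top"];g=cv2.cvtColor(c["pixels"],cv2.COLOR_RGB2GRAY).astype(float)
def edge(line,off,lo):  # subpixel strongest gradient
    gr=np.abs(np.diff(line));k=int(gr.argmax());s=slice(max(k-1,0),k+2);return off+ (np.arange(len(gr))[s]*gr[s]).sum()/gr[s].sum()+.5
def fit(P):
    P=P[:,:2]
    vx,vy,x,y=cv2.fitLine((P*1000).astype(np.float32),cv2.DIST_HUBER,0,.01,.01).ravel();v=np.array([vx,vy]);n=np.array([-vy,vx]);r=((P*1000-[x,y])@n)
    return np.round([x,y],1),round(float(np.degrees(np.arctan2(vy,vx)))%180,2),round(float(r.std()),2)
sides={"long":[(u,edge(g[176:190,u],176,0)) for u in range(235,305)],
"short":[(edge(g[v,218:234],218,0),v) for v in range(192,240)],
"negx":[(u,edge(g[248:262,u],248,0)) for u in range(230,310)],
"negy":[(edge(g[v,308:322],308,0),v) for v in range(188,248)]}
for k,v in sides.items(): print(k,fit(world(c,v,.008)),np.round(v[::20],1).tolist())
# scanner grip
rows=range(206,238)
L=[];R=[]
for v in rows:
    b=np.where(g[v,368:395]>np.percentile(g[200:240,375:390],50)*0+115)[0]
m=cv2.inRange(c["pixels"][:,:,:],(120,120,120),(255,255,255))
print(g[220,360:396].astype(int),g[232:252,382].astype(int),g[215,355:372].astype(int))
# cover, ridge hints
p=blob((g<75).astype(np.uint8),(435,205,515,295));print(np.round(cv2.boxPoints(cv2.minAreaRect(p)),1).tolist())
s=d["side"];gs=cv2.cvtColor(s["pixels"],cv2.COLOR_RGB2GRAY)
for z in(.0,.024):
  print([np.round(pix(s,[.486,-.379,z]),1).tolist()])
E
```

```text
long (array([660.6, 130.2], dtype=float32), 92.1, 0.99) [[235.0, 182.4], [255.0, 181.8], [275.0, 180.7], [295.0, 180.6]]
short (array([570. , 243.5], dtype=float32), 179.16, 3.31) [[226.2, 192.0], [227.3, 212.0], [224.8, 232.0]]
negx (array([475.8, 133.7], dtype=float32), 91.8, 1.77) [[230.0, 255.2], [250.0, 255.0], [270.0, 254.3], [290.0, 254.1]]
negy (array([571.7,  21. ], dtype=float32), 2.05, 0.48) [[313.4, 188.0], [313.2, 208.0], [314.2, 228.0]]
[106  92  50  34  39  51  91 123 127 111  72  52  52  52  55  77 106 123
 130 129 126 124 123 121 117 105  84  68  69  71  70  71  74  90 111 122] [126 127 128 128 129 125 100  59  39  40  40  34  32  58  92 108 112 118
 123 124] [125 120 113 112 112 110  94  51  33  39  52  92 122 122 100  65  53]
[[446.1000061035156, 273.3999938964844], [467.8999938964844, 217.39999389648438], [502.70001220703125, 230.89999389648438], [480.8999938964844, 286.8999938964844]]
[[[348.9, 179.6]]]
[[[349.2, 173.5]]]
```

```bash
cat > plan.py <<'E'
import sys,math,numpy as np
from scipy.spatial.transform import Rotation as R
from bench import r
# plan.py x y z yaw(tool y,deg) n : rows from the present pose, in move units
x,y,z,yaw=map(float,sys.argv[1:5]);n=int(sys.argv[5])
s=r.read_state();R0=R.from_quat(s["eef_rot"]);p=np.array(s["ee_pos"])
a=math.radians(yaw);Y=np.array([math.cos(a),math.sin(a),0]);Z=np.array([0,0,-1.]);R1=R.from_matrix(np.c_[np.cross(Y,Z),Y,Z])
w=(R0.inv()*R1).as_rotvec();dp=(np.array([x,y,z])-p)/n
rows=[(R0*R.from_rotvec(w*i/n)).inv().apply(dp)/.2 for i in range(n)]
print("t",s["time"],"p",p.round(4),"yaw",round(math.degrees(math.atan2(*R0.as_matrix()[[1,0],1])),2),"F",np.round(s["ft_force"],1),"w",round(s["width"],4))
print("rot/row",(w/n/math.pi).round(4));print([v.round(3).tolist() for v in rows])
E
python3 plan.py .486 -.379 .14 -112.2 8
```

```text
t 0.1 p [ 0.2654 -0.5655  0.2405] yaw -64.85 F [ 0.1 -0.   0.8] w 0.087
rot/row [-0.      0.      0.0329]
[[0.174, -0.047, 0.063], [0.169, -0.065, 0.063], [0.161, -0.082, 0.063], [0.152, -0.098, 0.063], [0.141, -0.113, 0.063], [0.128, -0.127, 0.063], [0.115, -0.139, 0.063], [0.1, -0.151, 0.063]]
```

Call:
play_rows(claw=[0, 0, 0, 0, 0, 0, 0, 0], delta_pos=[[0.174, -0.047, 0.063], [0.169, -0.065, 0.063], [0.161, -0.082, 0.063], [0.152, -0.098, 0.063], [0.141, -0.113, 0.063], [0.128, -0.127, 0.063], [0.115, -0.139, 0.063], [0.1, -0.151, 0.063]], delta_rot=[[0, 0, 0.033], [0, 0, 0.033], [0, 0, 0.033], [0, 0, 0.033], [0, 0, 0.033], [0, 0, 0.033], [0, 0, 0.033], [0, 0, 0.033]], squeeze=30)

```text
time: 0.9
ee_pos: [0.4873, -0.3783, 0.1396]
eef_rot: [0.981, -0.196, -0.0, -0.0]
ft_force: [-0.8, -1.2, -0.4]
width: 0.0868
grip_force: 0.0
```

Call:
play_rows(claw=[0, 0], delta_pos=[[0, 0, 0], [0, 0, 0]], delta_rot=[[0, 0, 0], [0, 0, 0]])

```text
time: 1.1
ee_pos: [0.4868, -0.3785, 0.1397]
eef_rot: [0.981, -0.193, -0.001, -0.0]
ft_force: [0.3, -1.0, 0.6]
width: 0.0867
grip_force: 0.0
```

```bash
python3 plan.py .486 -.379 .046 -112.2 6; python3 - <<'E'
from bench import r
import cv2,pickle
from h import *
c=r.camera("side");pickle.dump(c,open("s1.pkl","wb"))
t=r.camera("top");pickle.dump(t,open("t1.pkl","wb"))
a=cv2.resize(c["pixels"][60:210,300:460],None,fx=2.5,fy=2.5);b=cv2.resize(t["pixels"][180:330,420:580],None,fx=2.5,fy=2.5)
cv2.imwrite("pics/g1.png",np.hstack([a,b])[:,:,::-1])
E
```

```text
t 1.1 p [ 0.4868 -0.3785  0.1397] yaw -112.22 F [ 0.3 -1.   0.6] w 0.0867
rot/row [-0.      0.0001 -0.    ]
[[-0.0, 0.001, 0.078], [-0.0, 0.001, 0.078], [-0.0, 0.001, 0.078], [-0.0, 0.001, 0.078], [-0.0, 0.001, 0.078], [-0.0, 0.001, 0.078]]
```

View pics/g1.png

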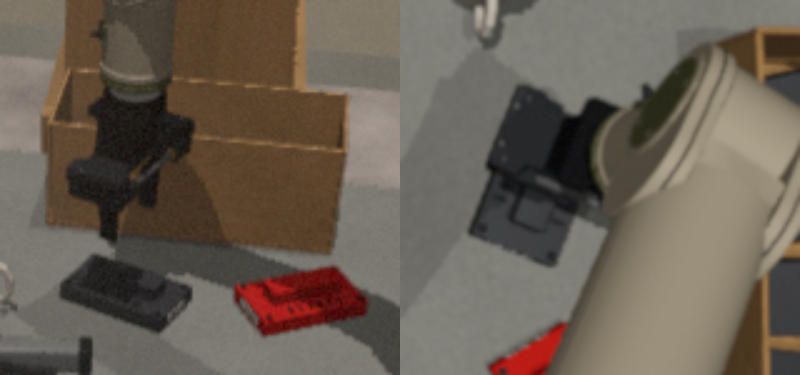

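The side crop (left) shows the open fingers at about (110,240) and (150,200), above the cover centred at (125,290). The top crop shows the gripper over the cover with the ridge between the fingers. Descending.

Call:
play_rows(claw=[0, 0, 0, 0, 0, 0, 0, 0], delta_pos=[[0, 0.003, 0.08], [0, 0.002, 0.08], [0, 0, 0.08], [0, 0, 0.08], [0, 0, 0.08], [0, 0, 0.067], [0, 0, 0], [0, 0, 0]], delta_rot=[[0, 0, 0], [0, 0, 0], [0, 0, 0], [0, 0, 0], [0, 0, 0], [0, 0, 0], [0, 0, 0], [0, 0, 0]])

```text
time: 2.0
ee_pos: [0.4862, -0.3804, 0.047]
eef_rot: [0.981, -0.194, -0.0, -0.0]
ft_force: [0.5, 0.1, 0.1]
width: 0.0869
grip_force: 0.0
```

Call:
play_rows(claw=[1, 1, 1, 1, 1, 1, 1, 1], delta_pos=[[0, 0, 0], [0, 0, 0], [0, 0, 0], [0, 0, 0], [0, 0, 0], [0, 0, 0], [0, 0, 0], [0, 0, 0]], delta_rot=[[0, 0, 0], [0, 0, 0], [0, 0, 0], [0, 0, 0], [0, 0, 0], [0, 0, 0], [0, 0, 0], [0, 0, 0]], squeeze=30)

```text
time: 2.8
ee_pos: [0.4861, -0.3805, 0.0471]
eef_rot: [0.981, -0.194, -0.0, 0.0]
ft_force: [-0.2, -0.6, 0.8]
width: 0.0337
grip_force: 30.0
```

Call:
play_rows(claw=[1, 1, 1, 1, 1, 1, 1, 1], delta_pos=[[0, 0, -0.05], [0, 0, -0.1], [0, 0, -0.15], [0, 0, -0.15], [0, 0, -0.15], [0, 0, -0.15], [0, 0, -0.1], [0, 0, -0.05]], delta_rot=[[0, 0, 0], [0, 0, 0], [0, 0, 0], [0, 0, 0], [0, 0, 0], [0, 0, 0], [0, 0, 0], [0, 0, 0]])

```text
time: 3.6
ee_pos: [0.4867, -0.3806, 0.2299]
eef_rot: [0.981, -0.194, 0.001, 0.001]
ft_force: [0.3, -0.5, -2.6]
width: 0.0337
grip_force: 30.0
```

```bash
python3 plan.py .600 .158 .23 2 24; python3 - <<'E'
from h import *
import pickle
d=pickle.load(open("c0.pkl","rb"));c=d["top"];g=cv2.cvtColor(c["pixels"],cv2.COLOR_RGB2GRAY).astype(float)
# grip sides, per row: half-level crossings; grip body >95, left gap ~52, right shadow ~70
A=[];B=[]
for v in range(208,237):
    l=g[v];k=int(376+ (v-208)*.16+4)
    i=k
    while l[i]>92:i-=1
    A.append((i+(92-l[i])/(l[i+1]-l[i]),v))
    i=k
    while l[i]>97:i+=1
    B.append((i-(97-l[i])/(l[i-1]-l[i]),v))
WA=world(c,A,.088)[:,:2]*1000;WB=world(c,B,.088)[:,:2]*1000
for W in(WA,WB):
    vx,vy,x,y=cv2.fitLine(W.astype(np.float32),cv2.DIST_HUBER,0,.01,.01).ravel();print("side",round(float(x),1),round(float(y),1),round(float(np.degrees(np.arctan2(vy,vx))),2))
print("width",np.linalg.norm(WA-WB,axis=1).mean())
print("cap end",[world(c,[(u,245.2)],z).round(4).tolist() for u,z in((384,.095),(384,.078))])
# trigger tip
print("trig",world(c,[(363.8,218),(364.3,229.5)],.089).round(4).tolist())
print(g[218,358:370].astype(int),g[225:234,364].astype(int))
E
```

```text
t 3.6 p [ 0.4867 -0.3806  0.2299] yaw -112.38 F [ 0.3 -0.5 -2.6] w 0.0337
rot/row [ 0.     -0.     -0.0265]
[[-0.021, -0.113, -0.0], [-0.011, -0.114, -0.0], [-0.002, -0.115, -0.0], [0.008, -0.114, -0.0], [0.017, -0.113, -0.0], [0.026, -0.112, -0.0], [0.036, -0.109, -0.0], [0.045, -0.106, -0.0], [0.053, -0.102, -0.0], [0.061, -0.097, -0.0], [0.069, -0.091, -0.0], [0.077, -0.085, -0.0], [0.083, -0.079, -0.0], [0.09, -0.071, 0.0], [0.095, -0.064, 0.0], [0.1, -0.056, 0.0], [0.105, -0.047, 0.0], [0.108, -0.038, 0.0], [0.111, -0.029, 0.0], [0.113, -0.02, 0.0], [0.114, -0.01, 0.0], [0.115, -0.001, 0.0], [0.114, 0.009, -0.0], [0.113, 0.018, -0.0]]
side 552.6 -127.2 7.66
side 552.6 -150.5 7.5
width 23.336927892881125
cap end [[[0.4961, -0.146, 0.095]], [[0.4972, -0.1479, 0.078]]]
trig [[0.5603, -0.0989, 0.089], [0.5331, -0.1002, 0.089]]
[110 109 106  91  52  36  38  51  92 124 125 104] [ 38  39  39  37  40  69 107 124 126]
```

Call:
play_rows(claw=[1, 1, 1, 1, 1, 1, 1, 1], delta_pos=[[-0.021, -0.113, 0], [-0.011, -0.114, 0], [-0.002, -0.115, 0], [0.008, -0.114, 0], [0.017, -0.113, 0], [0.026, -0.112, 0], [0.036, -0.109, 0], [0.045, -0.106, 0]], delta_rot=[[0, 0, -0.0265], [0, 0, -0.0265], [0, 0, -0.0265], [0, 0, -0.0265], [0, 0, -0.0265], [0, 0, -0.0265], [0, 0, -0.0265], [0, 0, -0.0265]])

```text
time: 4.4
ee_pos: [0.5238, -0.1997, 0.2265]
eef_rot: [0.99, 0.139, -0.001, -0.0]
ft_force: [-0.0, 0.2, -1.9]
width: 0.0338
grip_force: 30.0
```

Call:
play_rows(claw=[1, 1, 1, 1, 1, 1, 1, 1], delta_pos=[[0.053, -0.102, 0], [0.061, -0.097, 0], [0.069, -0.091, 0], [0.077, -0.085, 0], [0.083, -0.079, 0], [0.09, -0.071, 0], [0.095, -0.064, 0], [0.1, -0.056, 0]], delta_rot=[[0, 0, -0.0265], [0, 0, -0.0265], [0, 0, -0.0265], [0, 0, -0.0265], [0, 0, -0.0265], [0, 0, -0.0265], [0, 0, -0.0265], [0, 0, -0.0265]])

```text
time: 5.2
ee_pos: [0.5611, -0.0203, 0.2265]
eef_rot: [0.89, 0.455, -0.0, -0.0]
ft_force: [0.6, 0.3, -1.6]
width: 0.0339
grip_force: 30.0
```

Call:
play_rows(claw=[1, 1, 1, 1, 1, 1, 1, 1], delta_pos=[[0.105, -0.047, 0], [0.108, -0.038, 0], [0.111, -0.029, 0], [0.113, -0.02, 0], [0.114, -0.01, 0], [0.115, -0.001, 0], [0.114, 0.009, 0], [0.113, 0.018, 0]], delta_rot=[[0, 0, -0.0265], [0, 0, -0.0265], [0, 0, -0.0265], [0, 0, -0.0265], [0, 0, -0.0265], [0, 0, -0.0265], [0, 0, -0.0265], [0, 0, -0.0265]])

```text
time: 6.0
ee_pos: [0.5989, 0.159, 0.2265]
eef_rot: [0.693, 0.721, -0.001, -0.0]
ft_force: [0.1, 0.1, -1.5]
width: 0.0335
grip_force: 30.0
```

Call:
play_rows(claw=[1, 1], delta_pos=[[0, 0, 0], [0, 0, 0]], delta_rot=[[0, 0, 0], [0, 0, 0]])

```text
time: 6.2
ee_pos: [0.5987, 0.1584, 0.2264]
eef_rot: [0.694, 0.72, -0.001, -0.0]
ft_force: [-0.8, -1.2, -1.3]
width: 0.0337
grip_force: 30.0
```

```bash
python3 plan.py .598 .156 .075 2 8; python3 - <<'E'
from bench import r
import pickle
from h import *
c=r.camera("side");cv2.imwrite("pics/c1.png",cv2.resize(c["pixels"][120:360,180:460],None,fx=2.5,fy=2.5)[:,:,::-1])
E
```

```text
t 6.2 p [0.5987 0.1584 0.2264] yaw 2.1 F [-0.8 -1.2 -1.3] w 0.0337
rot/row [-0.      0.      0.0001]
[[-0.001, -0.0, 0.095], [-0.001, -0.0, 0.095], [-0.001, -0.0, 0.095], [-0.001, -0.0, 0.095], [-0.001, -0.0, 0.095], [-0.001, -0.0, 0.095], [-0.001, -0.0, 0.095], [-0.001, -0.0, 0.095]]
```

View pics/c1.png

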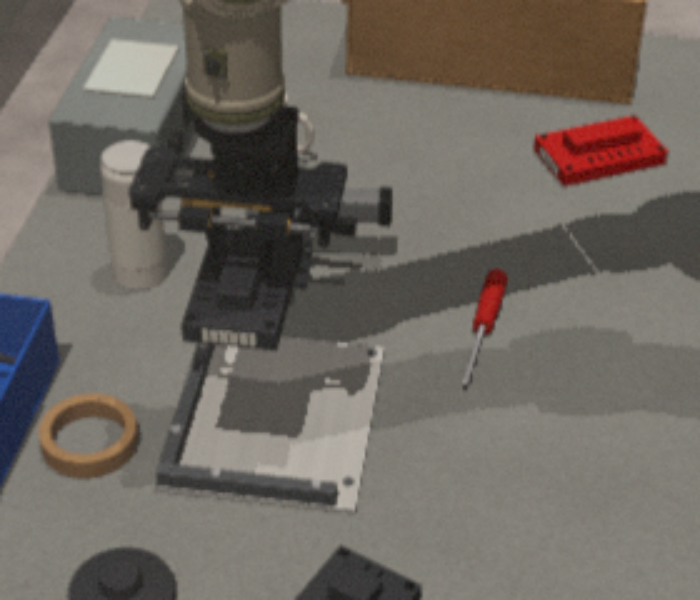

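The held cover hangs level at crop (235,300), upright with its label end towards the short fence, and above the plate whose fence corner is at crop (170,475). Lowering.

Call:
play_rows(claw=[1, 1, 1, 1, 1, 1, 1, 1], delta_pos=[[0, 0, 0.1], [0, 0, 0.15], [0, 0, 0.15], [0, 0, 0.15], [0, 0, 0.15], [0, 0, 0.1], [0, 0, 0.03], [0, 0, 0]], delta_rot=[[0, 0, 0], [0, 0, 0], [0, 0, 0], [0, 0, 0], [0, 0, 0], [0, 0, 0], [0, 0, 0], [0, 0, 0]])

```text
time: 7.05
ee_pos: [0.5989, 0.1572, 0.0606]
eef_rot: [0.695, 0.719, -0.001, -0.0]
ft_force: [0.1, -0.0, -1.6]
width: 0.0335
grip_force: 30.0
```

Call:
play_rows(claw=[1, 1, 1, 1], delta_pos=[[0, 0, 0.005], [0, 0, 0.005], [0, 0, 0], [0, 0, 0]], delta_rot=[[0, 0, 0], [0, 0, 0], [0, 0, 0], [0, 0, 0]])

```text
time: 7.45
ee_pos: [0.5994, 0.1583, 0.0596]
eef_rot: [0.694, 0.72, 0.0, 0.0]
ft_force: [-0.4, 0.1, -2.1]
width: 0.0337
grip_force: 30.0
```

Call:
play_rows(claw=[1, 1, 1, 1, 1, 1], delta_pos=[[0, 0, 0.005], [0, 0, 0.005], [0, 0, 0.005], [0, 0, 0.005], [0, 0, 0], [0, 0, 0]], delta_rot=[[0, 0, 0], [0, 0, 0], [0, 0, 0], [0, 0, 0], [0, 0, 0], [0, 0, 0]])

```text
time: 8.05
ee_pos: [0.5991, 0.1584, 0.0551]
eef_rot: [0.694, 0.72, 0.0, 0.0]
ft_force: [-0.8, -0.1, 0.4]
width: 0.0338
grip_force: 30.0
```

Call:
play_rows(claw=[1, 1, 1, 1, 1, 1, 1], delta_pos=[[0, 0.01, 0.002], [0, 0.01, 0], [0, 0.01, 0], [0, 0.01, 0], [0, 0.01, 0], [0, 0, 0], [0, 0, 0]], delta_rot=[[0, 0, 0], [0, 0, 0], [0, 0, 0], [0, 0, 0], [0, 0, 0], [0, 0, 0], [0, 0, 0]])

```text
time: 8.75
ee_pos: [0.6095, 0.159, 0.0551]
eef_rot: [0.694, 0.72, 0.0, 0.0]
ft_force: [-2.7, 0.3, 5.3]
width: 0.0336
grip_force: 30.0
```

Call:
play_rows(claw=[1, 1, 1, 1, 1], delta_pos=[[0, 0.005, 0], [0, 0.005, 0], [0, 0.005, 0], [0, 0, 0], [0, 0, 0]], delta_rot=[[0, 0, 0], [0, 0, 0], [0, 0, 0], [0, 0, 0], [0, 0, 0]])

```text
time: 9.25
ee_pos: [0.612, 0.1592, 0.0551]
eef_rot: [0.694, 0.72, 0.0, -0.0]
ft_force: [-3.7, -0.7, 7.2]
width: 0.0336
grip_force: 30.0
```

Call:
play_rows(claw=[1, 1, 1, 1], delta_pos=[[0, 0.005, 0], [0, 0.005, 0], [0, 0, 0], [0, 0, 0]], delta_rot=[[0, 0, 0], [0, 0, 0], [0, 0, 0], [0, 0, 0]])

```text
time: 9.65
ee_pos: [0.6128, 0.1594, 0.0551]
eef_rot: [0.694, 0.72, -0.001, -0.001]
ft_force: [-10.7, -1.3, 12.2]
width: 0.0337
grip_force: 30.0
```

Call:
play_rows(claw=[1, 1, 1, 1], delta_pos=[[0, 0.005, 0], [0, 0.005, 0], [0, 0, 0], [0, 0, 0]], delta_rot=[[0, 0, 0], [0, 0, 0], [0, 0, 0], [0, 0, 0]])

```text
time: 10.05
ee_pos: [0.613, 0.1596, 0.0549]
eef_rot: [0.694, 0.72, -0.003, -0.002]
ft_force: [-20.5, -2.9, 19.6]
width: 0.0335
grip_force: 30.0
```

Call:
play_rows(claw=[1, 1, 1, 1, 1, 1, 1, 1], delta_pos=[[0, -0.01, -0.003], [0, 0, 0], [0.01, 0, 0], [0.01, 0, 0], [0.01, 0, 0], [0.01, 0, 0], [0, 0, 0], [0, 0, 0]], delta_rot=[[0, 0, 0], [0, 0, 0], [0, 0, 0], [0, 0, 0], [0, 0, 0], [0, 0, 0], [0, 0, 0], [0, 0, 0]])

```text
time: 10.85
ee_pos: [0.6128, 0.1619, 0.0549]
eef_rot: [0.695, 0.719, -0.004, 0.001]
ft_force: [-11.8, -14.4, 13.7]
width: 0.0339
grip_force: 30.0
```

Call:
play_rows(claw=[1, 1, 1, 1], delta_pos=[[0.005, 0, 0], [0.005, 0, 0], [0, 0, 0], [0, 0, 0]], delta_rot=[[0, 0, 0], [0, 0, 0], [0, 0, 0], [0, 0, 0]])

```text
time: 11.25
ee_pos: [0.6127, 0.1636, 0.0549]
eef_rot: [0.695, 0.719, -0.004, 0.001]
ft_force: [-12.6, -15.6, 15.5]
width: 0.0335
grip_force: 30.0
```

Call:
play_rows(claw=[1, 1, 1, 1], delta_pos=[[0, -0.005, -0.006], [0, 0, 0], [0, 0, 0], [0, 0, 0]], delta_rot=[[0, 0, 0], [0, 0, 0], [0, 0, 0], [0, 0, 0]])

```text
time: 11.65
ee_pos: [0.6124, 0.1688, 0.0559]
eef_rot: [0.694, 0.72, -0.0, -0.0]
ft_force: [-2.7, -1.0, -1.9]
width: 0.0339
grip_force: 30.0
```

Call:
play_rows(claw=[1, 1, 1, 1, 1, 1], delta_pos=[[0.005, 0, 0], [0.005, 0, 0], [0.005, 0, 0], [0.005, 0, 0], [0, 0, 0], [0, 0, 0]], delta_rot=[[0, 0, 0], [0, 0, 0], [0, 0, 0], [0, 0, 0], [0, 0, 0], [0, 0, 0]])

```text
time: 12.25
ee_pos: [0.6123, 0.173, 0.0563]
eef_rot: [0.694, 0.72, -0.0, -0.0]
ft_force: [-4.1, -1.2, -2.5]
width: 0.0336
grip_force: 30.0
```

Call:
play_rows(claw=[1, 1, 1, 1], delta_pos=[[0.005, 0, 0.002], [0.005, 0, 0], [0, 0, 0], [0, 0, 0]], delta_rot=[[0, 0, 0], [0, 0, 0], [0, 0, 0], [0, 0, 0]])

```text
time: 12.65
ee_pos: [0.6123, 0.1739, 0.0559]
eef_rot: [0.694, 0.72, -0.001, 0.0]
ft_force: [-6.3, -4.7, -1.4]
width: 0.0337
grip_force: 30.0
```

Call:
play_rows(claw=[1, 1, 1, 1], delta_pos=[[0.005, 0, 0], [0.005, 0, 0], [0, 0, 0], [0, 0, 0]], delta_rot=[[0, 0, 0], [0, 0, 0], [0, 0, 0], [0, 0, 0]])

```text
time: 13.05
ee_pos: [0.6123, 0.1739, 0.0559]
eef_rot: [0.695, 0.719, -0.002, 0.001]
ft_force: [-7.5, -9.6, 2.9]
width: 0.0339
grip_force: 30.0
```

Call:
play_rows(claw=[1, 1, 1, 1, 1], delta_pos=[[0, 0.003, 0.003], [0, 0, 0.003], [0, 0, 0], [0, 0, 0], [0, 0, 0]], delta_rot=[[0, 0, 0], [0, 0, 0], [0, 0, 0], [0, 0, 0], [0, 0, 0]])

```text
time: 13.55
ee_pos: [0.6124, 0.1738, 0.0552]
eef_rot: [0.695, 0.719, -0.002, 0.001]
ft_force: [-12.8, -12.3, 9.2]
width: 0.0338
grip_force: 30.0
```

Call:
play_rows(claw=[0.2, 0.2, 0.2, 0.2, 0, 0], delta_pos=[[0, 0, 0], [0, 0, 0], [0, 0, 0], [0, 0, 0], [0, 0, 0], [0, 0, 0]], delta_rot=[[0, 0, 0], [0, 0, 0], [0, 0, 0], [0, 0, 0], [0, 0, 0], [0, 0, 0]])

```text
time: 14.15
ee_pos: [0.6132, 0.177, 0.0549]
eef_rot: [0.694, 0.72, 0.0, 0.0]
ft_force: [-0.0, 0.5, 0.1]
width: 0.0736
grip_force: 0.0
```

Call:
play_rows(claw=[0, 0, 0, 0, 0, 0, 0, 0], delta_pos=[[0, 0, -0.05], [0, 0, -0.1], [0, 0, -0.15], [0, 0, -0.15], [0, 0, -0.15], [0, 0, -0.15], [0, 0, -0.1], [0, 0, -0.05]], delta_rot=[[0, 0, 0], [0, 0, 0], [0, 0, 0], [0, 0, 0], [0, 0, 0], [0, 0, 0], [0, 0, 0], [0, 0, 0]])

```text
time: 14.95
ee_pos: [0.6136, 0.1773, 0.2378]
eef_rot: [0.694, 0.72, 0.001, 0.001]
ft_force: [-0.5, 0.3, -0.2]
width: 0.0869
grip_force: 0.0
```

Call:
play_rows(claw=[0, 0, 0, 0, 0, 0, 0, 0], delta_pos=[[-0.1, -0.1, 0], [-0.2, -0.1, 0], [-0.2, -0.1, 0], [-0.2, -0.1, 0], [-0.2, -0.05, 0], [-0.2, 0, 0], [-0.2, 0, 0], [-0.1, 0, 0]], delta_rot=[[0, 0, 0], [0, 0, 0], [0, 0, 0], [0, 0, 0], [0, 0, 0], [0, 0, 0], [0, 0, 0], [0, 0, 0]])

```text
time: 15.75
ee_pos: [0.5326, -0.1105, 0.2345]
eef_rot: [0.696, 0.718, -0.001, 0.0]
ft_force: [0.7, -0.4, -0.7]
width: 0.0872
grip_force: 0.0
```

```bash
python3 - <<'E'
from bench import r
import pickle
from h import *
c=r.camera("top");pickle.dump(c,open("t2.pkl","wb"));s=r.camera("side");pickle.dump(s,open("s2.pkl","wb"));print(r.read_state()["ee_pos"])
a=cv2.resize(c["pixels"][165:265,210:330],None,fx=4,fy=4,interpolation=cv2.INTER_CUBIC)
b=cv2.resize(s["pixels"][235:335,235:315],None,fx=4,fy=4,interpolation=cv2.INTER_CUBIC)
cv2.imwrite("pics/p1.png",np.clip(np.hstack([a,b])[:,:,::-1]*1.6,0,255).astype(np.uint8))
E
```

```text
[ 0.53270506 -0.11014752  0.23429847]
```

View pics/p1.png

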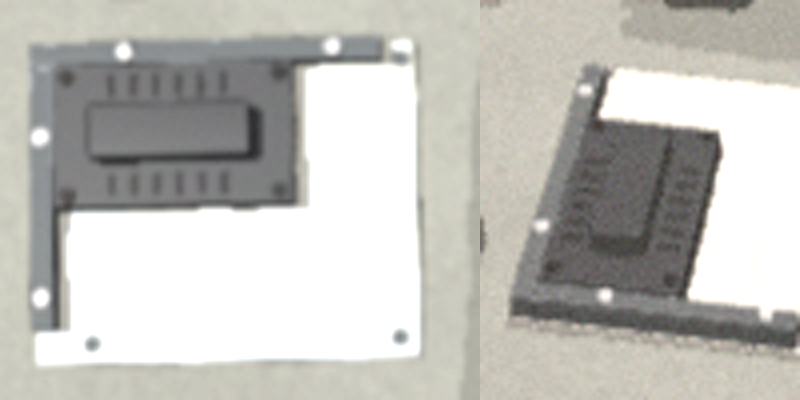

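The cover sits in the corner: in the left crop its upper edge lies along the long fence at row 62 and its left end against the short fence at col 55. The side crop shows the same with no gaps. Checking the free margins numerically and planning the scanner approach.

```bash
python3 - <<'E'
from h import *
import pickle
c=pickle.load(open("t2.pkl","rb"));g=cv2.cvtColor(c["pixels"],cv2.COLOR_RGB2GRAY).astype(float)
def cross(l,o,t=120):
    k=int(np.where((l[:-1]<t)&(l[1:]>=t))[0][0]);return o+k+(t-l[k])/(l[k+1]-l[k])
A=[(u,cross(g[208:225,u],208)) for u in range(228,280)]
B=[(cross(g[v,276:296],276),v) for v in range(186,210)]
for n,P in(("-x",A),("-y",B)):
    W=world(c,P,.008)[:,:2]*1000
    vx,vy,x,y=cv2.fitLine(W.astype(np.float32),cv2.DIST_HUBER,0,.01,.01).ravel();t=np.radians(2.05)
    print(n,round(float(np.degrees(np.arctan2(vy,vx)))%180,2),"u",round(x*np.cos(t)+y*np.sin(t),1),"v",round(-x*np.sin(t)+y*np.cos(t),1))
E
echo expect u 574.7 v 75-76
python3 plan.py .547 -.126 .16 -82.5 12
```

```text
-x 91.71 u 575.3 v 157.1
-y 1.61 u 629.9 v 71.2
expect u 574.7 v 75-76
t 15.85 p [ 0.5327 -0.1101  0.2343] yaw 1.79 F [-0.9 -0.3  0.8] w 0.087
rot/row [-0.     0.     0.039]
[[-0.007, 0.006, 0.031], [-0.006, 0.007, 0.031], [-0.005, 0.007, 0.031], [-0.004, 0.008, 0.031], [-0.003, 0.008, 0.031], [-0.002, 0.009, 0.031], [-0.001, 0.009, 0.031], [-0.0, 0.009, 0.031], [0.001, 0.009, 0.031], [0.002, 0.009, 0.031], [0.003, 0.008, 0.031], [0.004, 0.008, 0.031]]
```

```bash
python3 - <<'E'
from h import *
import pickle
t=np.radians(2.05)
def uv(W):W=W[:,:2]*1000;return np.round(np.c_[W[:,0]*np.cos(t)+W[:,1]*np.sin(t),-W[:,0]*np.sin(t)+W[:,1]*np.cos(t)],1).tolist()
c=pickle.load(open("t2.pkl","rb"));g=cv2.cvtColor(c["pixels"],cv2.COLOR_RGB2GRAY).astype(float)
print("ridge ends",uv(world(c,[(231.75,197.5),(272.25,197.5)],.053)))
print("rows mean 192-204",g[190:206,216:236].mean(0).astype(int),g[190:206,266:290].mean(0).astype(int))
print("below",g[225:240,216:236].mean(0).astype(int))
print("fence inner top .028",uv(world(c,[(u,197.5) for u in (222,223,224)],.028)),"cover top .032",uv(world(c,[(u,197.5) for u in(223,224,225,283,284,285)],.032)),"plate",uv(world(c,[(u,232) for u in(224,225,226,227)],.008)))
s=pickle.load(open("s2.pkl","rb"));a=cv2.resize(s["pixels"][290:325,235:325],None,fx=8,fy=8,interpolation=cv2.INTER_CUBIC)
cv2.imwrite("pics/p2.png",np.clip(a[:,:,::-1]*2.,0,255).astype(np.uint8))
E
```

```text
ridge ends [[619.3, 198.3], [616.6, 99.3]]
rows mean 192-204 [123 110 108 113 113 107  97  82  80  80  80  80  80  81  78  70  70  74
  75  73] [ 70  70  70  69  69  61  42  38  46  60  74  77  77  76  77  77  72  70
  94 119 150 181 189 189]
below [124 107 102 107 109 105  89  54  61 109 132 167 188 190 189 189 189 189
 189 189]
fence inner top .028 [[624.0, 226.9], [624.0, 224.4], [623.9, 221.9]] cover top .032 [[623.3, 223.6], [623.3, 221.1], [623.2, 218.6], [619.1, 74.7], [619.1, 72.2], [619.0, 69.7]] plate [[539.6, 226.4], [539.6, 223.9], [539.5, 221.4], [539.4, 218.9]]
```

View pics/p2.png

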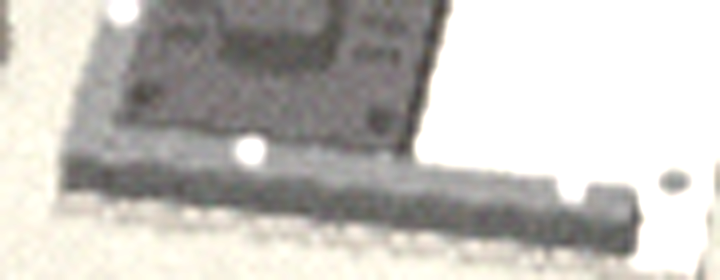

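The crop of the short fence shows the cover's end directly against the fence top (row ~140), with no dark gap. The ridge centre puts the cover end within about 1 mm of the fence, so it is home. On to the scanner.

Call:
play_rows(claw=[0, 0, 0, 0, 0, 0], delta_pos=[[-0.007, 0.006, 0.031], [-0.006, 0.007, 0.031], [-0.005, 0.007, 0.031], [-0.004, 0.008, 0.031], [-0.003, 0.008, 0.031], [-0.002, 0.009, 0.031]], delta_rot=[[0, 0, 0.039], [0, 0, 0.039], [0, 0, 0.039], [0, 0, 0.039], [0, 0, 0.039], [0, 0, 0.039]])

```text
time: 16.45
ee_pos: [0.5407, -0.1127, 0.1972]
eef_rot: [0.907, 0.421, -0.0, -0.0]
ft_force: [-0.2, -0.4, -0.1]
width: 0.0867
grip_force: 0.0
```

Call:
play_rows(claw=[0, 0, 0, 0, 0, 0, 0, 0], delta_pos=[[-0.001, 0.009, 0.031], [0, 0.009, 0.031], [0.001, 0.009, 0.031], [0.002, 0.009, 0.031], [0.003, 0.008, 0.031], [0.004, 0.008, 0.031], [0, 0, 0], [0, 0, 0]], delta_rot=[[0, 0, 0.039], [0, 0, 0.039], [0, 0, 0.039], [0, 0, 0.039], [0, 0, 0.039], [0, 0, 0.039], [0, 0, 0], [0, 0, 0]])

```text
time: 17.25
ee_pos: [0.548, -0.1211, 0.1605]
eef_rot: [0.997, 0.071, -0.0, -0.0]
ft_force: [-0.6, -0.3, 0.6]
width: 0.0871
grip_force: 0.0
```

```bash
python3 plan.py .547 -.126 .078 -82.5 8; python3 - <<'E'
from bench import r
from h import *
s=r.camera("side");cv2.imwrite("pics/q1.png",cv2.resize(s["pixels"][140:260,240:400],None,fx=4.5,fy=4.5,interpolation=cv2.INTER_CUBIC)[:,:,::-1])
E
```

```text
t 17.25 p [ 0.548  -0.1211  0.1605] yaw -81.87 F [-0.6 -0.3  0.6] w 0.0871
rot/row [-0.      0.      0.0004]
[[-0.001, 0.003, 0.052], [-0.001, 0.003, 0.052], [-0.001, 0.003, 0.052], [-0.001, 0.003, 0.052], [-0.001, 0.003, 0.052], [-0.001, 0.003, 0.052], [-0.001, 0.003, 0.052], [-0.001, 0.003, 0.052]]
```

View pics/q1.png

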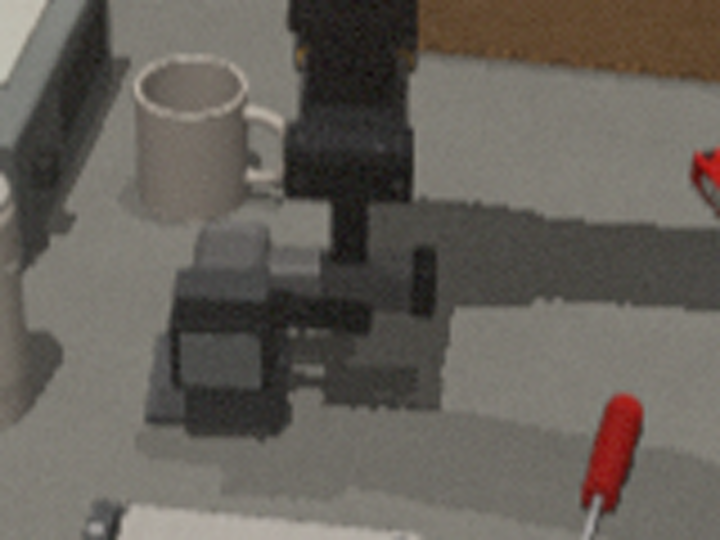

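The front finger, at crop (348,235), comes down over the outer part of the trigger paddle, which spans (280–370, 315). Descending.

Call:
play_rows(claw=[0, 0, 0, 0, 0, 0, 0, 0], delta_pos=[[-0.001, 0.01, 0.05], [-0.001, 0.005, 0.06], [0, 0.005, 0.06], [0, 0.005, 0.06], [0, 0, 0.06], [0, 0, 0.06], [0, 0, 0.06], [0, 0, 0]], delta_rot=[[0, 0, 0.003], [0, 0, 0], [0, 0, 0], [0, 0, 0], [0, 0, 0], [0, 0, 0], [0, 0, 0], [0, 0, 0]])

```text
time: 18.1
ee_pos: [0.5472, -0.1268, 0.0764]
eef_rot: [0.998, 0.064, -0.001, -0.0]
ft_force: [-0.2, 0.0, 0.2]
width: 0.087
grip_force: 0.0
```

Call:
play_rows(claw=[0, 0, 0], delta_pos=[[0, 0.01, 0], [0, 0.01, 0], [0, 0, 0]], delta_rot=[[0, 0, 0], [0, 0, 0], [0, 0, 0]])

```text
time: 18.4
ee_pos: [0.5493, -0.1316, 0.0791]
eef_rot: [0.998, 0.064, 0.001, 0.0]
ft_force: [-0.5, -0.7, -0.2]
width: 0.0869
grip_force: 0.0
```

Close with 30 N.

Call:
play_rows(claw=[1, 1, 1, 1, 1, 1, 1, 1], delta_pos=[[0, 0, 0], [0, 0, 0], [0, 0, 0], [0, 0, 0], [0, 0, 0], [0, 0, 0], [0, 0, 0], [0, 0, 0]], delta_rot=[[0, 0, 0], [0, 0, 0], [0, 0, 0], [0, 0, 0], [0, 0, 0], [0, 0, 0], [0, 0, 0], [0, 0, 0]], squeeze=30)

```text
time: 19.2
ee_pos: [0.5481, -0.1292, 0.0781]
eef_rot: [0.998, 0.065, -0.001, -0.001]
ft_force: [-4.4, 5.9, 2.3]
width: 0.0471
grip_force: 30.1
```

Width is 47.1 mm, so the trigger is fully squeezed. Releasing and retreating upward.

Call:
play_rows(claw=[1, 1, 0, 0, 0, 0, 0, 0], delta_pos=[[0, 0, 0], [0, 0, 0], [0, 0, 0], [0, 0, 0], [0, 0, 0], [0, 0, 0], [0, -0.01, 0], [0, -0.01, 0]], delta_rot=[[0, 0, 0], [0, 0, 0], [0, 0, 0], [0, 0, 0], [0, 0, 0], [0, 0, 0], [0, 0, 0], [0, 0, 0]])

```text
time: 20.0
ee_pos: [0.5485, -0.1276, 0.0786]
eef_rot: [0.998, 0.064, 0.0, 0.0]
ft_force: [0.5, 0.6, 0.1]
width: 0.0843
grip_force: 0.0
```

Call:
play_rows(claw=[0, 0, 0, 0, 0, 0, 0, 0], delta_pos=[[0, 0, -0.05], [0, 0, -0.1], [0, 0, -0.15], [0, 0, -0.15], [0, 0, -0.15], [0, 0, -0.1], [0, 0, -0.05], [0, 0, 0]], delta_rot=[[0, 0, 0], [0, 0, 0], [0, 0, 0], [0, 0, 0], [0, 0, 0], [0, 0, 0], [0, 0, 0], [0, 0, 0]])

```text
time: 20.8
ee_pos: [0.5489, -0.1273, 0.23]
eef_rot: [0.998, 0.064, 0.001, 0.001]
ft_force: [0.6, 0.8, -0.3]
width: 0.087
grip_force: 0.0
```

```bash
python3 - <<'E'
from bench import r
from h import *
import pickle
s=r.camera("side");print(r.read_state()["ee_pos"])
o=pickle.load(open("s2.pkl","rb"));print("cover area diff",np.abs(o["pixels"][240:330,240:330].astype(float)-s["pixels"][240:330,240:330]).mean())
cv2.imwrite("pics/f1.png",cv2.resize(s["pixels"][150:390,180:460],None,fx=2.5,fy=2.5)[:,:,::-1])
E
```

```text
[ 0.54831233 -0.1272074   0.22850704]
cover area diff 2.4221399176954734
```

View pics/f1.png

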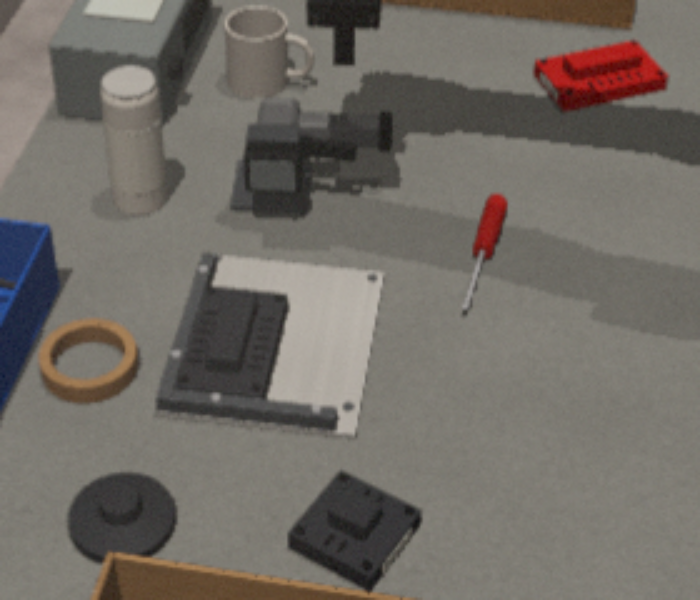

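The cover is still in the corner at crop (230,345). The trigger is out again at (330,150), the gripper is clear, and nothing else has moved.

```bash
python3 -c "
from bench import r
print(r.close_job())"
```

```text
the job is handed in; nothing more can be done
None
```

I put the long cover ridge up in the fence corner, flush against both fences by camera and contact force (within about 1 mm at the short fence). I then squeezed the scanner trigger fully (fingers closed to 47.1 mm) and let it go, and handed the job in at about 21 s; the hand-in call returned no verdict.

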